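# Set the steam station's dial to three dots and start it

### The arm

A 7-joint arm with a two-finger parallel gripper is mounted at the origin on the work surface. World frame = base frame: x ahead of the robot, y to its left, z up, the work surface at z = 0. Lengths are in m, angles in rad, forces in N, time in s.
With the tool pointing down it reaches from about 0.425 to 0.95 m from the base axis. Payload 4.7 kg.
Tool frame: the origin (TCP) lies between the finger pads, 19 mm behind the fingertips; this is the grasp point; z points along the fingers, y is the line along which they close (so a half turn about z gives the same grasp; the last joint's range is limited). The gripper opens to 85 mm and grips with 20 to 120 N. Pads are 22 mm wide; open, the fingers measure 114 mm over their backs; the gripper's body (76 mm by 85 mm) begins 54 mm behind the grasp point. The pads swing forward as they close: fully open they stand 13 mm farther back than shut.
Start: joints at [-1.25, 0.469, -0.049, 1.532, 0.024, 1.141, -0.082], TCP at [0.231, 0.634, 0.25] pointing down, gripper open.
Joint ranges: [-2.59, 2.59], [-0.33, 1.99], [-1.39, 1.29], [0.1, 2.45], [-1.04, 4.18], [0.21, 1.99], [-2.66, 2.66]. Speed limits (rad/s): [2.57, 2.57, 3.14, 3.14, 3.14, 3.14, 3.14].

### API

Orientations are given as a 3x3 rotation matrix whose columns are the frame's x, y, z axes.
In Python, from rig import * gives the robot as it stands. Calls block until the motion is done:
- movep(position, orientation): joint-space move of the TCP to a pose.
- move_l(position, attitude=None, feed=0.15, until_force=None): straight line of the TCP; attitude=None keeps the orientation; feed is the mean speed in m/s. With until_force (N) it stops when the force on the tool has changed by that much, and returns True; else False.
- move_joints(angles): joint-space move.
- command_gripper(opening, newtons=None): finger opening in m; newtons is the grip in N (None keeps the last); returns when the fingers have stopped.
- sleep(seconds).
- inverse_kinematics(position, orientation): joint angles nearest the present ones, or None.
- sense(): the state.
- camera(name): name is "scene" or "top" or "wrist"; returns (picture, depth): 420x560x3 uint8, red, green, blue; 420x560 float32, m along the optical axis (not along the pixel's ray), 0 where there is no reading.
- camera_params(name): a dict with "K" (3x3 intrinsics, pixels), "position" and "rotation" of the camera in the world; the wrist camera has in their place "tool_from_camera" (4x4, takes a point from camera to tool coordinates, whose origin is the TCP and whose axes are the flange's). Camera axes: x right, y down, z forward; pixel columns grow to the right and rows downward; lengths in m; the calibration is good to about 2 mm. The wrist camera is an equidistant fisheye: a pixel r from the principal point sees the ray r / f radians off the axis. A picture is of the moment at which its call begins: read the wrist's pose just before it. camera_params takes no time and is no camera call.
A pose or a line that the arm cannot do raises Unreachable and nothing moves.
- finish_job(): hands the job in; it is judged then, once.
The state is a dict: "time_s": time; "joint_pos": joint angles; "qd": joint speeds; "joint_efforts": joint torques, N m; "position": TCP position; "tcp_rot": TCP orientation; "wrist_force": force on the tool from outside, world axes, zero at the start; "ft_torque": the same for the moment, N m; "finger_gap": finger opening in m; "gripper_force": force on a finger pad.
Only numpy, scipy, OpenCV 4.12 (cv2) and the standard library are available. Lean on these libraries where they do the work, as an engineer would, in place of code of your own. Each camera call takes 0.05 s, during which the arm holds its last target. There are 200 camera calls.

### The job

Get the ironing steam station going: turn its detented dial until the pointer clicks into the stop at the three-dot mark and let go of it, then press the round start button beside the dial fully in and let it come back up. Do not press start while the dial is anywhere else, and leave the other things where they stand.

Things in the scene. Friction and masses are not known exactly. Their poses are not given: they have to be found in the camera images.
- station: Steam station, a white box 220 mm deep (x), 340 wide (y), 131 high, fixed to the table. Origin: centre of its underside; x points from its front (robot side) to its rear, z up. The front 140 mm of its top, the control panel, slopes up to the rear at 30 degrees (from 50 to 131 mm high); behind it a flat top at 131 mm.
- panel: Control panel. Origin: where the dial's axis meets its surface, x = -40, y = 30, z = 90.4 mm of the station. z: square out of the panel, 30 degrees off vertical, leaning to the robot; x: uphill, away from the robot; y: left. Dark marks 42 mm round the dial, clockwise from above: bar (off), ring, one dot, two dots, three dots, triangle. Fixed filler cap (36 mm wide, 12 high) at x = 20, y = 90.
- dial (a joint): Dial angle about the panel's z, rad, growing clockwise from above; 0: pointer straight uphill; at q it points along (cos q, -sin q) in the panel's x, y. Stops: bar -1.963, ring -1.178, one dot -0.393, two dots 0.393, three dots 1.178, triangle 1.963; ends at +-2.02. A spring detent of about 0.1 N m snaps it to a stop when let go within 0.3 rad of it. Starts at or near one of the first three.
- dial_grip (a point): Point on the dial's axis, 33 mm out of the panel: a good TCP position for gripping. The dial is bare aluminium: a disc of 54 mm diameter, its top 11 mm out of the panel, with an upright grip bar across it, 48 mm long, 13 mm thick, reaching to 39 mm out of the panel. The bar lies along the pointer direction.
- dial_pointer (a point): Tip of the dial's pointer, a low beak 33 mm from the axis at one end of the grip bar (that half of the bar also has a dark line on top); turns with the dial.
- three_dots (a point): Middle of the three-dot mark (three dark dots of 6 mm diameter in a row), on the panel surface 42 mm from the dial's axis, at panel x = 16, y = -39 mm (to the right, a little uphill).
- start (a joint): Travel of the start button, m: 0 up, 0.006 fully in. Sprung: about 1.5 N to begin, 5 N fully in; it comes back by itself.
- start_top (a point): Centre of the top face of the start button, a round white plastic button of 26 mm diameter in a grey collar of 42 mm diameter (12 mm high), right of the dial at panel x = 0, y = -125 mm; its top stands 22 mm out of the panel and it is pressed square to the panel.
- handle_bar (a point): Middle of the carry handle, a steel bar of 14 mm diameter and 300 mm length along y above the panel, at x = 4, z = 168 mm of the station. It blocks a gripper coming straight down on the dial. One square to the panel (tilted 30 degrees, its body leaning to the robot) clears it, if it reaches no more than 65 mm uphill of the dial's or button's axis.
- iron: Bystander: cordless iron standing on its heel, 100 x 105 mm, 255 mm high, origin under its centre.
- jug: Bystander: white detergent jug 75 x 120 mm, 220 mm high, origin under its centre.
- can: Bystander: bare metal spray can, 56 mm diameter, 170 mm high, origin under its centre.
- jar: Bystander: glass jar, 80 mm diameter, 110 mm high, origin under its centre.
- brush: Bystander: wooden brush 180 mm long, 42 mm wide, 20 mm high, lying in front of the station, along its own x; origin under its centre.
- scoop: Bystander: grey measuring cup, 62 mm diameter, 55 mm high, standing on the station's flat top; origin under its centre.

How it is judged:
On the way, in this order (a step that is already met when the one before it is completed fails the run):
1. the dial rests in the three-dot stop and is let go (value of joint dial between 1.058 and 1.298 rad and contact force between panel and the fingers below 0.3 N), for 0.3 s.
2. the start button is pressed fully in with the dial on three dots (value of joint dial between 1.058 and 1.298 rad and value of joint start above 0.005 m), for 0.05 s.
At the end, for the whole second after the job is handed in: The dial is released and rests within 0.12 rad of the three-dot stop (1.178 rad), and the start button, after having been pressed fully in, is up again (within 1 mm) (value of joint dial between 1.058 and 1.298 rad and value of joint start below 0.001 m); the robot touches nothing.
It fails at once if the start button is pressed while the dial is not on the three-dot mark (value of joint start above 0.003 m and not (value of joint dial between 1.058 and 1.298 rad)).
It fails at once if a bystander (iron, jug, can, jar, brush or scoop) is shifted by more than 25 mm (distance of any of iron, jug, can, jar, brush, scoop from where it was at the start of the episode above 0.025 m).
It also fails if it takes over 67 s, if anything falls off the work surface, if the arm or the gripper's body presses on something with over 40 N, if the wrist force passes 120 N, or if a joint passes its speed limit or range.

## Working session

There is one attempt and no reset: what is moved stays moved. The work goes in short steps, each a Python script; the robot and the scene stay as the last script left them, time stands still between calls to the robot, and variables do not carry over. Pictures are saved under pics/ and viewed, at most 10 in all, crops included, and the job is handed in when it is done.

```bash
mkdir -p pics; python3 - <<'E'
from rig import *
import numpy as np, cv2
for n in ("top","scene"):
    p,d=camera(n); cv2.imwrite(f"pics/{n}0.png",p[:,:,::-1]); np.savez(f"pics/{n}0.npz",p=p,d=d)
    c=camera_params(n); print(n,c)
print(sense()["time_s"])
E
```

```text
top {'K': array([[483.65700089,   0.        , 286.52558963],
       [  0.        , 483.65700089, 202.86901204],
       [  0.        ,   0.        ,   1.        ]]), 'position': array([ 3.62377640e-01, -3.33878572e-04,  1.30751835e+00]), 'rotation': array([[-0.02583711, -0.98274776,  0.18313732],
       [-0.99947227,  0.029003  ,  0.01462921],
       [-0.01968836, -0.1826627 , -0.98297849]])}
scene {'K': array([[542.9185203 ,   0.        , 280.72339593],
       [  0.        , 542.9185203 , 209.02467561],
       [  0.        ,   0.        ,   1.        ]]), 'position': array([ 1.53737873, -0.54140251,  1.07342765]), 'rotation': array([[ 0.50122986,  0.54331844, -0.67347881],
       [ 0.86511855, -0.33119287,  0.37667118],
       [-0.01839899, -0.77143785, -0.63603861]])}
0.1
```

View pics/top0.png

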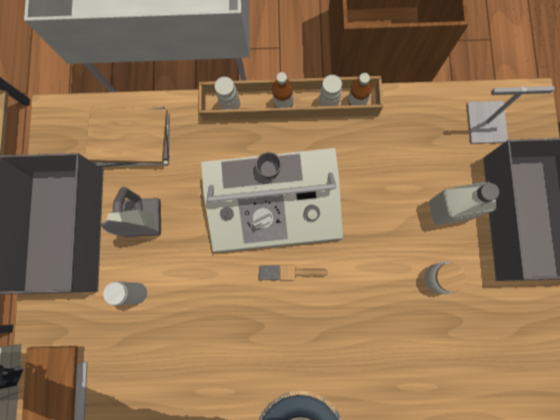

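View pics/scene0.png

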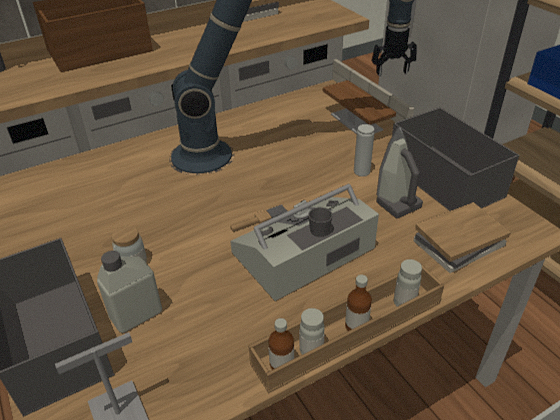

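The top view shows the station at about (202–342, 150–250), with the dial near (263,218), the start button near (312,213) and the cap near (227,213). The scene view shows the handle above the panel and the scoop on the flat top. I'll zoom in on the station.

```bash
python3 - <<'E'
import numpy as np, cv2
p=np.load("pics/top0.npz")["p"]
c=p[140:260,195:350,::-1]
cv2.imwrite("pics/crop0.png",cv2.resize(c,None,fx=5,fy=5,interpolation=cv2.INTER_CUBIC))
E
```

```text
(no output)
```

View pics/crop0.png

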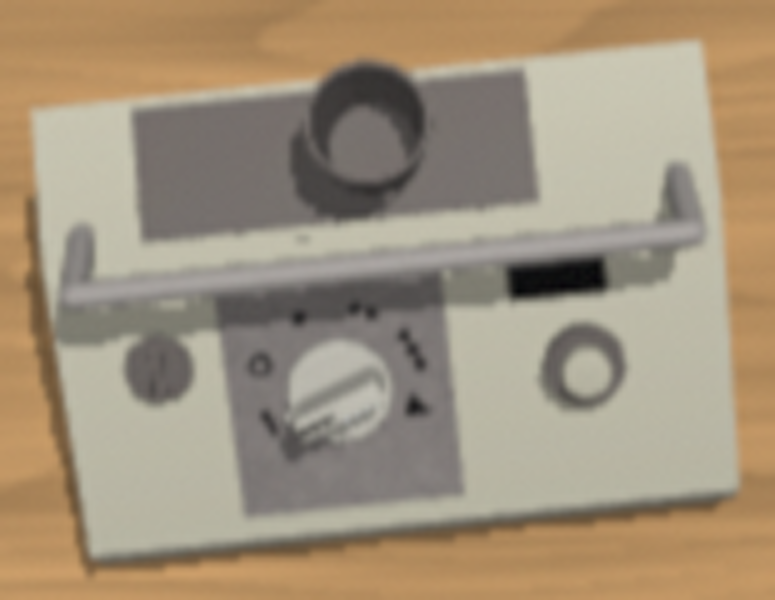

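The zoomed view shows the pointer beak at the lower left of the dial (crop 290,443), beside the bar mark. So the dial is at about q ≈ -1.96 and needs roughly a half turn clockwise. The button top is at crop (588,375). Next I'll fit the station pose.

```bash
cat > h.py <<'E'
import numpy as np
from scipy.spatial.transform import Rotation as R
from rig import *
c30,s30=np.cos(np.pi/6),np.sin(np.pi/6)
RP=np.array([[c30,0,-s30],[0,1,0],[s30,0,c30]]) # panel axes in station
PO=np.array([-.04,.03,.0904])
def st2w(pose,p): 
    return R.from_euler('z',pose[2]).apply(p)+[pose[0],pose[1],0]
def pan2w(pose,p): return st2w(pose,PO+RP@np.asarray(p,float))
def RPw(pose): return R.from_euler('z',pose[2]).as_matrix()@RP
def proj(c,P):
    q=(np.asarray(P)-c["position"])@c["rotation"]; return (q/q[...,2:])@c["K"].T
def tool(pose,a):
    """tool z into the panel, closing axis y square to pointer at dial angle a"""
    u=np.array([np.cos(a),-np.sin(a),0]); z=np.array([0,0,-1.]); 
    return RPw(pose)@np.column_stack([u,np.cross(z,u),z])
E
python3 - <<'E'
from h import *
from scipy.optimize import least_squares
c=camera_params("top")
f=[((-.11,.17,.05),(90,557)),((-.11,-.17,.05),(738,493)),((.11,.17,.131),(32,110)),((.11,-.17,.131),(702,42)),
 (PO+RP@[0,-.125,.022],(588,375)),(PO+RP@[.02,.09,.012],(158,366)),((.004,.15,.168),(67,294)),((.004,-.15,.168),(703,234)),(PO+RP@[0,0,.011],(341,390))]
P=np.array([a for a,_ in f]); px=np.array([[(u+.5)/5-.5+195,(v+.5)/5-.5+140] for _,(u,v) in f])
r=least_squares(lambda x:(proj(c,st2w(x,P))[:,:2]-px).ravel(),[.55,0,0],loss='soft_l1')
pose=r.x; np.save("pose.npy",pose); print(pose); print((proj(c,st2w(pose,P))[:,:2]-px).round(2))
# depth check of surfaces
d=np.load("pics/top0.npz")["d"]; 
for n,p in dict(panelL=(0,.06,0),panelR=(-.02,-.08,0),low=(-.05,0,0),btn=(0,-.125,.022),).items():
    w=pan2w(pose,p); u,v,_=proj(c,w); q=((w-c["position"])@c["rotation"])[2]; print(n,w.round(4),q,d[round(v),round(u)])
for a in np.arange(-2.1,0,.1): pass
tip=proj(c,np.array([pan2w(pose,[.033*np.cos(a),-.033*np.sin(a),.013]) for a in (-2.1,-1.963,-1.8)])); print(((tip[:,:2]+.5-[195,140])*5-.5).round(1))
print(camera_params("wrist")["tool_from_camera"].round(3))
# IK feasibility
q0=np.array(sense()["joint_pos"])
for b in (0,np.pi):
  for a in (-1.963,-1.2,-.4,.4,1.178):
    for h in (.033,.1):
      q=inverse_kinematics(pan2w(pose,[0,0,h]),tool(pose,a+b)); print(b,a,h,None if q is None else np.round(q,2))
for k in range(4):
  q=inverse_kinematics(pan2w(pose,[0,-.125,.04]),tool(pose,k*np.pi/2)); print('btn',k,None if q is None else np.round(q,2))
E
```

```text
[0.59753447 0.05248261 0.06980354]
[[-0.08 -0.41]
 [ 0.24 -0.32]
 [ 0.19 -0.61]
 [ 0.27 -0.17]
 [-0.08  0.2 ]
 [-0.17  1.53]
 [ 1.26  0.02]
 [-1.96 -0.13]
 [-0.25  0.48]]
panelL [0.5514 0.1395 0.0904] 1.2330551745887337 1.2357346
panelR [ 0.5438 -0.0014  0.0804] 1.2394481336028538 1.2396219
low [0.5123 0.0766 0.0654] 1.2495654681899973 1.2476145
btn [ 0.5533 -0.0458  0.1095] 1.2119693293921714 1.2091777
[[287.4 429.8]
 [282.5 422.8]
 [278.1 413.8]]
[[ 0.    -0.954 -0.299  0.076]
 [ 1.    -0.     0.     0.   ]
 [-0.    -0.299  0.954 -0.123]
 [ 0.     0.     0.     1.   ]]
0 -1.963 0.033 [ 0.1   0.32 -0.43  2.29  1.44  0.24 -1.19]
0 -1.963 0.1 [-0.07  0.14 -0.24  2.32  0.71  0.23 -0.5 ]
0 -1.2 0.033 [ 0.1   0.32 -0.43  2.29  1.44  0.24 -1.95]
0 -1.2 0.1 [-0.07  0.14 -0.24  2.32  0.71  0.23 -1.26]
0 -0.4 0.033 None
0 -0.4 0.1 [-1.31  0.24  1.19  2.37 -0.8   0.22 -0.55]
0 0.4 0.033 None
0 0.4 0.1 [-1.31  0.24  1.19  2.37 -0.8   0.22 -1.35]
0 1.178 0.033 [ 0.41  0.41 -0.81  2.28  1.49  0.39  1.95]
0 1.178 0.1 [-1.31  0.24  1.19  2.37 -0.8   0.22 -2.13]
3.141592653589793 -1.963 0.033 [ 0.41  0.41 -0.81  2.28  1.49  0.39  1.95]
3.141592653589793 -1.963 0.1 [-1.31  0.24  1.19  2.37 -0.8   0.22 -2.13]
3.141592653589793 -1.2 0.033 [ 0.1   0.32 -0.43  2.29  1.44  0.24  1.19]
3.141592653589793 -1.2 0.1 [ 0.44  0.21 -0.8   2.29  0.99  0.32  1.64]
3.141592653589793 -0.4 0.033 [ 0.1   0.32 -0.43  2.29  1.44  0.24  0.39]
3.141592653589793 -0.4 0.1 [-0.07  0.14 -0.24  2.32  0.71  0.23  1.08]
3.141592653589793 0.4 0.033 [ 0.1   0.32 -0.43  2.29  1.44  0.24 -0.41]
3.141592653589793 0.4 0.1 [-0.07  0.14 -0.24  2.32  0.71  0.23  0.28]
3.141592653589793 1.178 0.033 [ 0.1   0.32 -0.43  2.29  1.44  0.24 -1.19]
3.141592653589793 1.178 0.1 [-0.07  0.14 -0.24  2.32  0.71  0.23 -0.49]
btn 0 None
btn 1 [ 0.73  0.4  -0.82  2.26  1.34  0.24  1.97]
btn 2 [ 0.73  0.4  -0.82  2.26  1.34  0.24  0.4 ]
btn 3 [ 0.73  0.4  -0.82  2.26  1.34  0.24 -1.17]
```

```bash
python3 - <<'E'
from h import *
pose=np.load("pose.npy"); s=sense()
print(move_l([.231,.60,.40],feed=.2), sense()["joint_pos"].round(2) if hasattr(sense()["joint_pos"],'round') else sense()["joint_pos"])
up=np.array([0,0,.12])
for h in (.09,.075):
  for a in (-1.963,-1.2,-.4,1.178):
    q1=inverse_kinematics(pan2w(pose,[0,0,h])+up,tool(pose,a+np.pi)); q2=inverse_kinematics(pan2w(pose,[0,0,h]),tool(pose,a+np.pi))
    print(h,a,*[None if q is None else np.round(q,2) for q in (q1,q2)])
print(sense()["time_s"])
E
```

```text
False [-1.24  0.33 -0.04  1.4   0.01  1.41 -0.06]
0.09 -1.963 None [-1.27  0.28  1.16  2.37 -1.    0.23 -1.94]
0.09 -1.2 [-0.74 -0.07  0.44  2.2   0.3   0.5   2.31] [ 0.44  0.24 -0.81  2.29  1.08  0.33  1.55]
0.09 -0.4 [-0.81 -0.07  0.5   2.21  0.31  0.51  1.5 ] [-0.07  0.16 -0.24  2.32  0.79  0.21  1.  ]
0.09 1.178 [-0.81 -0.07  0.5   2.21  0.31  0.51 -0.08] [-0.07  0.16 -0.24  2.32  0.79  0.21 -0.58]
0.075 -1.963 None [ 0.71  0.42 -1.17  2.28  1.36  0.53  2.1 ]
0.075 -1.2 [-0.72 -0.03  0.43  2.21  0.27  0.46  2.34] [ 0.27  0.24 -0.62  2.3   1.13  0.28  1.49]
0.075 -0.4 [-0.79 -0.03  0.5   2.21  0.28  0.46  1.53] [ 0.1   0.22 -0.43  2.3   1.04  0.24  0.77]
0.075 1.178 [-0.8  -0.04  0.51  2.21  0.28  0.46 -0.05] [ 0.1   0.22 -0.43  2.3   1.04  0.24 -0.81]
1.0167
```

```bash
cat >> h.py <<'E'
def jp(): return np.round(sense()["joint_pos"],2)
E
python3 - <<'E'
from h import *
pose=np.load("pose.npy"); P=pan2w(pose,[0,0,.09]); T=tool(pose,-1.2+np.pi)
movep(P+[0,0,.12],T); print(jp(),sense()["position"],P+[0,0,.12],sense()["time_s"])
for z in (.09,.06,.03,0):
    q=inverse_kinematics(P+[0,0,z],T); print(z,None if q is None else np.round(q,2))
try:
    print(move_l(P,T,feed=.1)); print(jp())
except Unreachable as e: print("U",e)
print(sense()["position"],P,sense()["wrist_force"],sense()["time_s"])
p,d=camera("scene"); cv2=__import__("cv2"); cv2.imwrite("pics/s1.png",p[100:400,100:500,::-1].repeat(2,0).repeat(2,1))
E
```

```text
[-0.75 -0.07  0.44  2.2   0.3   0.5   2.31] [0.51092006 0.07721898 0.28854839] [0.51064906 0.07648107 0.28834229] 3.1833
0.09 [-0.74 -0.02  0.45  2.25  0.29  0.42  2.31]
0.06 [-0.73  0.03  0.46  2.28  0.28  0.33  2.32]
0.03 [-0.72  0.09  0.46  2.32  0.26  0.24  2.33]
0 [-0.07  0.16 -0.24  2.32  0.79  0.21  1.8 ]
U the arm cannot follow that straight line within its joint ranges
[0.51092006 0.07721898 0.28854839] [0.51064906 0.07648107 0.16834229] [0.2160538  0.8849139  0.15233041] 3.1833
```

View pics/s1.png

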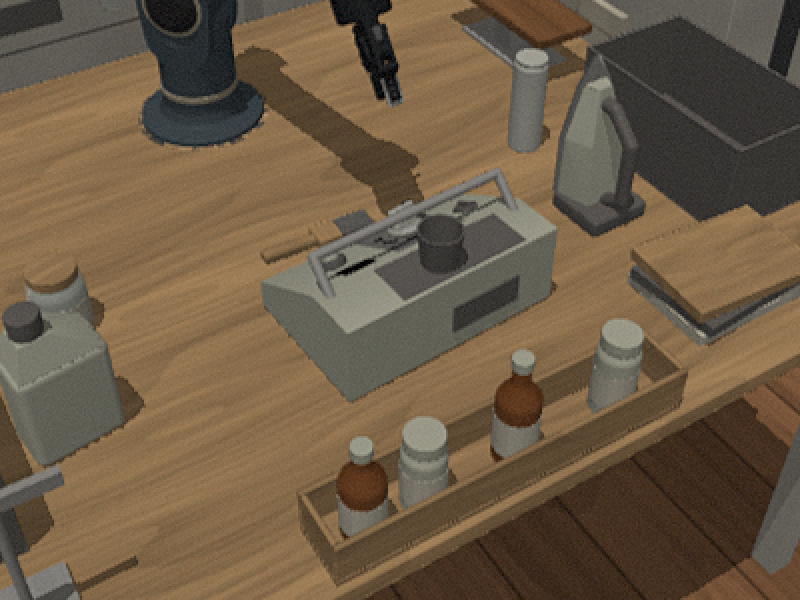

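The picture shows the gripper hanging clear, above and in front of the panel (around 390,100), with nothing disturbed. I'll switch elbow branch while it's high, then lower it by swinging joint 2.

```bash
python3 - <<'E'
from h import *
pose=np.load("pose.npy"); T=tool(pose,-1.2+np.pi); P=pan2w(pose,[0,0,.075])
Q=[.27,.04,-.62,2.30,1.13,.28,1.49]
move_joints(Q); print(sense()["position"],sense()["time_s"])
q=inverse_kinematics(P,T); print(np.round(q,2),P)
if q is not None and abs(np.array(q)-Q).max()<.4:
    move_joints(q); print(jp(),sense()["position"])
    for a in (-1.58,-1.963):
        T=tool(pose,a+np.pi)
        try: move_l(P,T); print(jp())
        except Unreachable as e: print(a,e)
    q=inverse_kinematics(pan2w(pose,[0,0,.034]),T); print(np.round(q,2) if q is not None else q)
s=sense();print(s["position"],s["finger_gap"],s["wrist_force"],s["time_s"])
import cv2
p,d=camera("wrist"); cv2.imwrite("pics/w1.png",p[:,:,::-1])
np.savez("pics/w1.npz",p=p,d=d,pos=s["position"],rot=s["tcp_rot"]); print(camera_params("wrist")["K"])
E
```

```text
[0.52357879 0.07445543 0.25280282] 4.3667
[ 0.26  0.24 -0.61  2.3   1.13  0.28  1.5 ] [0.5181308  0.07700417 0.15535191]
[ 0.26  0.24 -0.61  2.3   1.13  0.28  1.5 ] [0.51839546 0.07768637 0.15547673]
[ 0.31  0.25 -0.67  2.29  1.15  0.3   1.85]
[ 0.36  0.26 -0.73  2.29  1.18  0.32  2.22]
[ 0.25  0.35 -0.61  2.28  1.46  0.31  1.95]
[0.51825193 0.07698512 0.15571497] 0.08532140175826487 [ 0.11323846  0.68704026 -0.12916381] 5.9083
[[325.1922621    0.         280.90467133]
 [  0.         325.1922621  209.70894599]
 [  0.           0.           1.        ]]
```

View pics/w1.png

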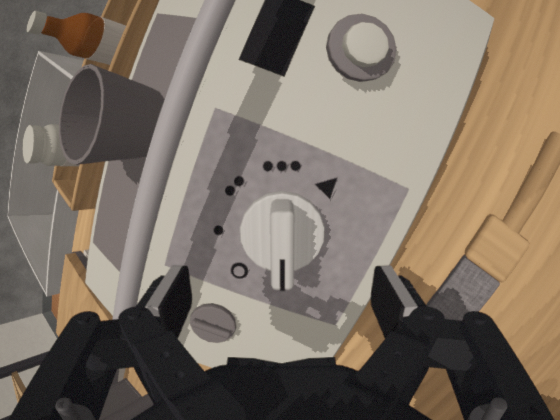

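The wrist view shows the grip bar vertical, midway between the fingers at column ~281 (rows 200–290). The dark line and pointer face the gripper, so the dial is on the bar stop and the closing axis is aligned. I'll check the centring numerically.

```bash
python3 - <<'E'
from h import *
import cv2
pose=np.load("pose.npy"); z=np.load("pics/w1.npz"); cp=camera_params("wrist"); M=cp["tool_from_camera"]; K=cp["K"]
def pw(P):
    t=z["rot"].T@(P-z["pos"]); c=M[:3,:3].T@(t-M[:3,3]); th=np.arctan2(np.hypot(c[0],c[1]),c[2]); r=th*K[0,0]/np.hypot(c[0],c[1]); return np.array([K[0,2]+r*c[0],K[1,2]+r*c[1]]).round(1)
a=-1.963; u=np.array([np.cos(a),-np.sin(a),0])
for n,p in dict(tip=.024*u+[0,0,.039],tail=-.024*u+[0,0,.039],dot3=[.016,-.039,0],btn=[0,-.125,.022],ring=[.042*np.cos(1.178),.042*np.sin(1.178),0],cap=[.02,.09,.012]).items(): print(n,pw(pan2w(pose,p)))
E
```

```text
tip [280.8 293.8]
tail [280.5 214.1]
dot3 [280.8 166.4]
btn [368.3  43.3]
ring [237.9 270.4]
cap [208.8 331.6]
```

```bash
python3 - <<'E'
from h import *
pose=np.load("pose.npy")
def rep(n):
    s=sense(); print(n,jp(),np.round(s["wrist_force"],1),np.round(s["ft_torque"],2),round(s["finger_gap"],4),round(s["gripper_force"],1),s["time_s"])
print(move_l(pan2w(pose,[0,0,.035]),feed=.06,until_force=8)); rep("down")
command_gripper(0.0,50); rep("grip")
q=np.array(sense()["joint_pos"])
s=sense(); print(s["position"],pan2w(pose,[0,0,.035]))
for k in range(1,5):
    t=q.copy(); t[6]-=k*np.pi/4; 
    if abs(sense()["finger_gap"]-.013)<.004: move_joints(t); rep(k)
E
```

```text
False
down [ 0.27  0.36 -0.64  2.28  1.46  0.32  1.96] [ 0.7  1.  -1.1] [ 0.    0.49 -0.06] 0.0855 0.0 6.775
grip [ 0.27  0.36 -0.64  2.28  1.46  0.32  1.96] [-4.1 -1.2  4.3] [-0.11  0.64 -0.08] 0.012 50.9 7.4333
[0.5379166  0.07827994 0.1208505 ] [0.53808209 0.07839911 0.12071089]
1 [ 0.27  0.36 -0.64  2.28  1.46  0.32  1.17] [ 1.1 -0.2  1.2] [-0.08  0.12  0.02] 0.0119 50.5 8.2083
2 [ 0.27  0.35 -0.64  2.28  1.46  0.32  0.39] [ 4.2 -1.7  3.8] [-0.36 -0.51 -0.17] 0.0118 50.4 8.9833
3 [ 0.27  0.35 -0.64  2.28  1.46  0.32 -0.4 ] [ 4.4 -4.1  4.1] [-0.53 -0.6  -0.28] 0.0117 50.5 9.7583
4 [ 0.27  0.35 -0.64  2.28  1.46  0.32 -1.18] [ 3.1 -3.8  4.8] [-0.63 -0.41 -0.41] 0.0119 50.7 10.5333
```

```bash
python3 - <<'E'
from h import *
import cv2
pose=np.load("pose.npy")
command_gripper(.085); sleep(.3)
move_l(pan2w(pose,[0,0,.075]),feed=.08); sleep(.3)
s=sense(); print(jp(),s["wrist_force"],s["time_s"]); p,d=camera("wrist"); cv2.imwrite("pics/w2.png",p[:,:,::-1])
for k in range(4):
    q=inverse_kinematics(pan2w(pose,[0,-.125,.075]),tool(pose,k*np.pi/2)); print(k,None if q is None else np.round(q,2))
E
```

```text
[ 0.35  0.26 -0.71  2.29  1.17  0.31 -0.92] [ 0.37525884  0.02168788 -0.48750519] 12.4833
0 [ 0.9   0.35 -0.99  2.27  1.1   0.28 -2.49]
1 [ 1.04  0.45 -1.19  2.26  1.25  0.4   2.1 ]
2 [ 0.88  0.35 -0.97  2.27  1.08  0.27  0.66]
3 [ 0.9   0.35 -0.99  2.27  1.1   0.28 -0.92]
```

View pics/w2.png

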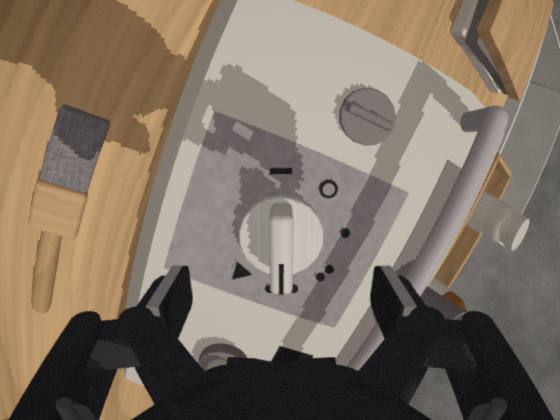

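The pointer is on the three dots (281,288) and the dial is released. Next is the start button, pressed with closed fingers.

```bash
python3 - <<'E'
from h import *
import cv2
pose=np.load("pose.npy"); n=RPw(pose)[:,2]; T=tool(pose,1.5*np.pi)
B=lambda h: pan2w(pose,[0,-.125,h])
command_gripper(0,30)
try: move_l(B(.075),T,feed=.12)
except Unreachable: movep(B(.075),T)
print(jp()); move_l(B(.048),feed=.06); s=sense(); print(s["position"],B(.048),s["wrist_force"])
hit=move_l(B(.031),feed=.015,until_force=12); s=sense()
h=(s["position"]-B(0))@n; print(hit,"h",h,"F",s["wrist_force"]@n,s["time_s"])
sleep(.3); s=sense(); print("h",(s["position"]-B(0))@n,"F",s["wrist_force"]@n)
E
```

```text
[ 0.8   0.31 -0.86  2.27  0.97  0.23 -0.82]
[ 0.5402907  -0.04596044  0.13205574] [ 0.54031628 -0.04674983  0.13196922] [0.87273523 0.12018524 0.40553393]
True h 0.03419723647111492 F 10.156947114144733 15.975
h 0.03422296532360828 F 9.910121134021438
```

The force is about 10 N (5 N is fully in) at h = 34 mm, where the geometry says the button bottoms out at 35 mm. So it is fully pressed. I'll back off and check.

```bash
python3 - <<'E'
from h import *
import cv2
pose=np.load("pose.npy"); B=lambda h: pan2w(pose,[0,-.125,h])
move_l(B(.085),feed=.08); sleep(.3); s=sense(); print(jp(),s["wrist_force"],s["time_s"])
p,d=camera("wrist"); t,d2=camera("top")
c=cv2.resize(t[130:290,90:510],None,fx=1.333,fy=1.333)
c=cv2.copyMakeBorder(c,0,0,0,560-c.shape[1],cv2.BORDER_CONSTANT)if c.shape[1]<560 else c[:,:560]
cv2.imwrite("pics/w3.png",np.vstack([p[:380],c])[:600,:,::-1])
E
```

```text
[ 0.92  0.32 -1.    2.27  0.99  0.27 -0.82] [ 1.12538905 -0.29938337 -0.67714062] 17.3667
```

View pics/w3.png

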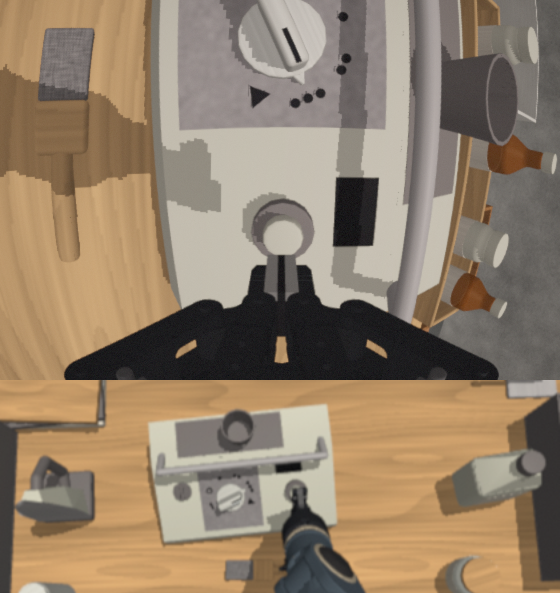

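The dial pointer (300,78) faces the three dots (308,98), the button (283,235) is back up, the gripper is clear and the bystanders haven't moved. Handing in.

```bash
python3 -c "
from rig import *
print(finish_job())"
```

```text
the job is handed in; nothing more can be done
None
```

The dial sits released in the three-dot stop, the start button was pressed fully in and came back up, nothing else was moved, and the job is handed in; no verdict was returned.

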